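# Battery pack from charger to sprung tester, held on the stop

### The arm

A 7-joint arm with a two-finger parallel gripper is mounted at the origin on the work surface. World frame = base frame: x ahead of the robot, y to its left, z up, the work surface at z = 0. Lengths are in m, angles in degrees, forces in N, time in s.
With the tool pointing down it reaches from about 0.35 to 0.9 m from the base axis. Payload 19.9 kg.
Tool frame: the origin (TCP) lies at the very end of the fingers, on their centre line; the grasp point (between the pads) lies 19 mm behind it; z points along the fingers, y is the line along which they close (so a half turn about z gives the same grasp; the last joint's range is limited). The gripper opens to 85 mm and grips with 20 to 120 N. Pads are 22 mm wide; open, the fingers measure 114 mm over their backs; the gripper's body (76 mm by 85 mm) begins 54 mm behind the grasp point. The pads swing forward as they close: fully open they stand 13 mm farther back than shut.
Start: joints at [-77.493, 23.915, -0.59, 92.452, 0.269, 63.638, -3.037], TCP at [0.161, 0.604, 0.231] pointing down, gripper open.
Joint ranges: [-161.28, 161.28], [-22.2, 115.67], [-73.04, 71.86], [3.21, 147.25], [-68.34, 248.33], [10.77, 114.83], [-161.83, 161.83]. Speed limits (degrees/s): [108.29, 108.29, 136.94, 136.94, 172.46, 172.46, 172.46].

### API

Orientations are given as a 3x3 rotation matrix whose columns are the frame's x, y, z axes.
In Python, from workcell import arm gives the robot as it stands. The module is installed in compiled form; this text tells all that it offers.
- The arm moves only by the tool jog_arm, never from a script. Its argument "motion" is a list of rows, each a list of 6 numbers: the shift along the tool's x, y, z scaled (see below), then the turn, a rotation vector about the tool's x, y, z scaled (see below). A call has 1 to 20 rows; each row is the pose to reach, as a shift and turn from the pose commanded when the call began, along the tool's axes at that moment, turning the shorter way round; what a row does not reach only later rows make up. The controller multiplies each number of a shift by 150 mm and each number of a turn by pi rad. A row lasts 1/8 s, in which the tool goes at most 62.5 mm and 10.7 degrees, less where a joint would pass 70% of its speed; a pose out of reach is approached as far as the arm can. A call with a number of a shift or a turn outside -1 to 1 is refused whole. A call with a gripper value outside its range is refused whole. "hand" is the opening, from 0 (shut) to 1 (fully open), set as the call begins (left out, the last holds). The fingers move at their own pace and stop on an object; "grip_force" is the grip in N (left out, the last holds). Time passes only in rows, so rows that repeat a pose let the fingers close. It gives the time, the measured TCP pose, the force, the opening and the grip force at its end, in the units of the state.
- arm.get_obs(): the state, without advancing time (a new reading comes with each control period).
- arm.capture(name): name is "scene" or "top" or "wrist"; returns a dict with "image" (480x640x3 uint8, red, green, blue), "range_z" (480x640 float32, m along the optical axis (not along the pixel's ray), 0 where there is no reading), "fx", "fy", "cx", "cy" (pixels), "k1" (the pictures are not rectified: a ray, as slopes to the right and down, at radius r is drawn at 1 + k1 r^2 times it, then the intrinsics apply), "extrinsics" (4x4, takes a point from camera to world coordinates); the wrist camera has in their place "T_tool_cam" (4x4, takes a point from camera to tool coordinates, whose origin is the TCP and whose axes are the flange's). Camera axes: x right, y up, looking along -z (the intrinsics and any distortion apply to the point x, -y, -z); pixel columns grow to the right and rows downward; lengths in m; the calibration is good to about 2 mm. A picture is of the moment at which its call begins: read the wrist's pose just before it.
- arm.finish_job(): hands the job in; it is judged then, once.
The state is a dict: "time_s": time; "joint_positions": joint angles; "joint_vel": joint speeds; "tau": joint torques, N m; "tcp_pos": TCP position; "tool_rot": TCP orientation; "ft_force": force on the tool from outside, world axes, zero at the start; "wrist_torque": the same for the moment, N m; "grip_width": finger opening in m; "grasp_force": force on a finger pad.
Only numpy, scipy, OpenCV 4.12 (cv2) and the standard library are available. Lean on these libraries where they do the work, as an engineer would, in place of code of your own. Each camera call takes 0.05 s, during which the arm holds its last target. There are 200 camera calls.

### The job

Pull the bigger of the two battery packs straight up out of the charger, against its sprung detent, and plug it stem first into the well of the battery tester. Press it down against the sprung contact plunger until its head is firmly down on the steel stop rim, and keep pressing it there: the spring would push it up again, so the program finishes while the robot is still holding the pack down hard against the rim. Leave the smaller pack in the charger and do not disturb the tape roll, the phone and the screwdriver.

Things in the scene. Friction and masses are not known exactly. Their poses are not given: they have to be found in the camera images.
- big_pack: The pack to test: grey stem 24 (x) x 34 (y) x 50 (z) mm below a black head 44 x 64 x 50 mm with flat upright sides; 100 mm tall, 0.15 to 0.31 kg. Origin at the centre of the stem's foot, z up. The stem's x faces have a cross notch 4 mm deep, 30 mm above the foot. The same after a half turn about z. Starts upright in one of the charger's bays, shoulder on its top, axes along the charger's.
- pack_head (a point): Middle of the bigger pack's head, 75 mm above its foot: grip here or slightly above, across the pack's x (44 mm). The head's underside (the shoulder that meets the stop rim) is 25 mm below this point, its top 25 mm above.
- small_pack: The other pack, to be left alone in the charger's other bay: same stem, but a black head only 34 (x) x 46 (y) x 22 (z) mm. Origin at the centre of the stem's foot.
- charger: Fixed two-bay charger: grey block 76 (x) x 200 (y) x 60 (z) mm, low black strip on its -x side. Origin at the centre of its underside. Bays at y = -48 and +48 mm, wells 26 (x) x 36 (y), 52 mm deep. A sprung roller detent on each bay's +x side reaches 3 mm into the pack's notch: an upward pull of 8 to 18 N, weight included, draws the pack out; free of detent after 36 mm, of the bay after 50 mm.
- tester: Battery tester, fixed: grey block 90 (x) x 110 (y) x 60 (z) mm with the steel stop rim on top, and a console 40 mm high (white meter face on top) along its -x side, out to x = -105 mm. Origin at the centre of the block's underside, z up. The well is in the middle of the block, along its z axis.
- stop_rim: Steel rim around the tester's mouth, the hard stop: 66 (x) x 86 (y) x 10 (z) mm, axes as the tester, its top 70 mm above the tester's underside. Origin at the centre of its underside. Opening 29 (x) x 39 (y) mm (2.5 mm free each side of the stem) with a 3.5 mm chamfer at 45 degrees on top. The pack goes in with its x along the rim's x, either way round.
- tester_mouth (a point): Centre of the well's mouth, level with the top of the stop rim; axes as the tester. With the pack home its shoulder lies here and its foot 50 mm below.
- plunger (a joint): Sprung brass contact plunger in the tester's well, in m: 0 free (its top 36 mm below the rim's top), growing as it is pressed down, 0.014 when the pack's shoulder meets the rim. It needs 4.4 N to start moving and 10 N at 0.014, so the pack's weight alone does not move it. A push of 15 to 25 N by the robot seats the pack firmly on the rim.
- tape_roll: Bystander: roll of white tape lying flat, 90 mm across, 25 mm high. Origin at the centre of its underside.
- phone: Bystander: black phone lying flat, 72 x 146 x 9 mm. Origin at the centre of its underside.
- screwdriver: Bystander: screwdriver lying flat, 170 mm long along its x axis. All things stand on a green work board whose top is 20 mm above the table (z = 0.020).
There are look-alikes about, which are no part of the job. Leave any purple look-alike of the big_pack alone.

How it is judged:
By the outcome, as a careful person would: the job done as asked, in the order asked, and still so for the second after the job is handed in, while the arm keeps its last pose, push and grip.
It also fails if it takes over 51 s, if anything falls off the work surface, if the arm or the gripper's body presses on something with over 40 N, if the wrist force passes 120 N, or if a joint passes its speed limit or range.

## Working session

There is one attempt and no reset: what is moved stays moved. The work goes in short steps, Python scripts to look and compute and a tool call to move; the robot and the scene stay as the last step left them, time stands still between calls to the robot, and variables do not carry over. Pictures are saved under pics/ and viewed, at most 10 in all, crops included, and the job is handed in when it is done.

Besides the shell and the picture viewer there is one more tool, called as a command line: name --pt "numbers of a row" for each row, then --argument value for the rest. jog_arm: Moves the arm, as the interface text tells. Its arguments: {"type":"object","properties":{"motion":{"type":"array"},"hand":{"type":"number"},"grip_force":{"type":"number"}},"required":["motion"]}

```bash
mkdir -p pics
cat > h.py <<'E'
import numpy as np, cv2, pickle
from workcell import arm
def snap(n):
    o=arm.get_obs(); c=arm.capture(n); c['image']=np.array(c['image'])
    if n=='wrist':
        T=np.eye(4);T[:3,:3]=np.array(o['tool_rot']);T[:3,3]=o['tcp_pos'];c['E']=T@np.array(c['T_tool_cam'])
    else: c['E']=np.array(c['extrinsics'])
    return c
def rays(c,uv):
    K=np.array([[c['fx'],0,c['cx']],[0,c['fy'],c['cy']],[0,0,1.]])
    p=cv2.undistortPointsIter(np.array(uv,float).reshape(-1,1,2),K,np.array([c['k1'],0,0,0.]),None,None,(3,50,1e-9)).reshape(-1,2)
    return np.c_[p[:,0],-p[:,1],-np.ones(len(p))]
def atz(c,uv,z):
    d=rays(c,uv)@c['E'][:3,:3].T; o=c['E'][:3,3]
    return o+d*((z-o[2])/d[:,2])[:,None]
def cloud(c):
    v,u=np.mgrid[0:480,0:640]; r=rays(c,np.c_[u.ravel(),v.ravel()])*c['range_z'].ravel()[:,None]
    return (r@c['E'][:3,:3].T+c['E'][:3,3]).reshape(480,640,3)
def proj(c,P):
    q=(np.atleast_2d(P)-c['E'][:3,3])@c['E'][:3,:3]
    x,y=q[:,0]/-q[:,2],-q[:,1]/-q[:,2]; f=1+c['k1']*(x*x+y*y)
    return np.c_[c['fx']*x*f+c['cx'],c['fy']*y*f+c['cy']]
def save(c,f,box=None,s=1):
    im=c['image'][:,:,::-1]
    if box: im=im[box[1]:box[3],box[0]:box[2]]
    cv2.imwrite('pics/'+f,cv2.resize(np.ascontiguousarray(im),None,fx=s,fy=s,interpolation=cv2.INTER_CUBIC))
E
python3 - <<'E'
from h import *
for n in('scene','top'):
    c=snap(n);pickle.dump(c,open(n+'.pkl','wb'));save(c,n+'.png')
    print(n,c['E'].round(3).tolist(),c['fx'],c['k1'])
o=arm.get_obs();print({k:np.round(v,3).tolist() for k,v in o.items()})
E
```

```text
scene [[0.771, -0.502, 0.392, 1.054], [0.636, 0.608, -0.475, -0.681], [0.0, 0.616, 0.788, 1.041], [0.0, 0.0, 0.0, 1.0]] 580.0566732153854 -0.0766787787068144
top [[-0.014, 0.988, -0.153, 0.367], [-1.0, -0.011, 0.021, -0.114], [0.019, 0.153, 0.988, 1.327], [0.0, 0.0, 0.0, 1.0]] 495.10734509882866 0.0058380934018282165
{'time_s': 0.1, 'joint_positions': [-77.491, 23.945, -0.593, 92.483, 0.269, 63.637, -3.038], 'joint_vel': [0.025, -0.053, 0.098, 0.007, -0.014, 0.026, 0.036], 'tau': [0.001, -86.583, 0.681, -43.564, 0.019, 0.005, -0.0], 'tcp_pos': [0.16, 0.604, 0.231], 'tool_rot': [[-0.966, 0.257, -0.0], [0.257, 0.966, -0.001], [-0.0, -0.001, -1.0]], 'ft_force': [-0.023, 0.545, -0.23], 'wrist_torque': [0.001, -0.023, -0.005], 'grasp_force': 0.0, 'grip_width': 0.085}
```

View pics/top.png

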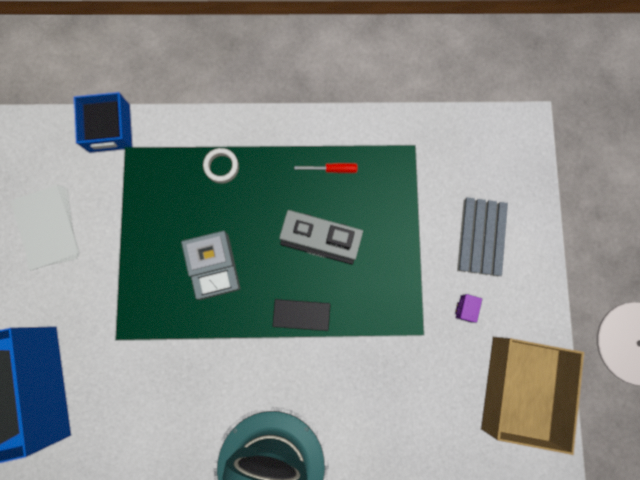

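View pics/scene.png

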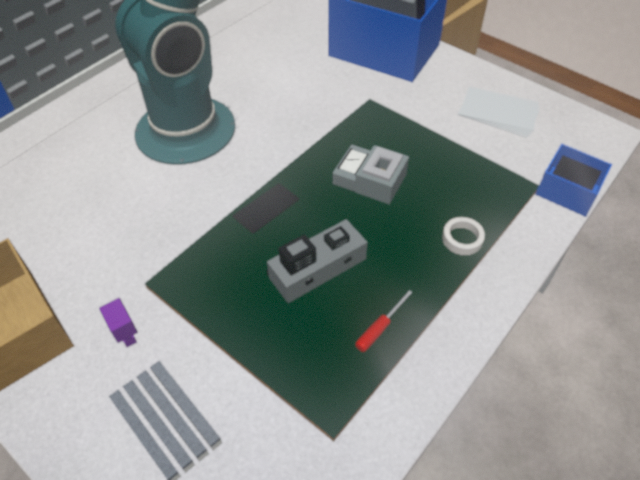

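The top view shows the charger at (321,237) and the tester at (207,262), with its rim at about (207,254) and its white meter at (214,282). Three things could be the big pack:
- **Black head at (340,237):** in the charger and the larger of the two, so it fits the description.
- **Black head at (303,228):** in the charger but smaller, so this is the small pack.
- **Purple block at (468,308):** off the board, a look-alike to leave alone.

Next I'll measure these and confirm with a crop.

Run:
```python
from h import *
t=pickle.load(open('top.pkl','rb'));s=pickle.load(open('scene.pkl','rb'))
save(s,'crop.png',(255,130,415,310),4) if 0 else save(s,'crop.png',(250,130,420,305),3.4)
for n,c in(('top',t),('scene',s)):
    P=cloud(c);ok=c['range_z']>0
    def sel(lo,hi,x0,x1,y0,y1):
        m=ok&(P[...,2]>lo)&(P[...,2]<hi)&(P[...,0]>x0)&(P[...,0]<x1)&(P[...,1]>y0)&(P[...,1]<y1);return P[m]
    for nm,a in dict(bighead=(.115,.16,.3,.7,-.35,.1),smallhead=(.092,.112,.3,.7,-.35,.1),chg=(.07,.09,.3,.7,-.35,.1),rim=(.085,.1,.3,.7,.1,.5),tblock=(.07,.1,.3,.7,.1,.5),testall=(.05,.1,.3,.7,.1,.5),tape=(.035,.06,.5,.9,0,.4)).items():
        q=sel(*a)
        if len(q)>10:
            r=cv2.minAreaRect(q[:,:2].astype(np.float32));print(n,nm,len(q),np.round(r[0],4),np.round(r[1],4),round(r[2],1),'zmed',np.median(q[:,2]).round(4))
```

```text
top bighead 474 [ 0.5668 -0.1811] [0.0638 0.0442] 74.0 zmed 0.1279
top smallhead 274 [ 0.5758 -0.1375] [0.1505 0.0355] 69.9 zmed 0.1
top chg 1582 [ 0.5768 -0.069 ] [0.1338 0.3429] 2.5 zmed 0.078
top rim 616 [0.5366 0.1561] [0.0708 0.0867] 12.6 zmed 0.0882
top tblock 1382 [0.5354 0.1556] [0.0909 0.1108] 13.5 zmed 0.0837
top testall 2394 [0.5062 0.1486] [0.1508 0.1107] 13.4 zmed 0.0764
top tape 701 [0.7383 0.1875] [0.4958 0.2274] 35.9 zmed 0.0434
scene bighead 695 [ 0.5681 -0.1823] [0.0651 0.0465] 74.8 zmed 0.1284
scene smallhead 549 [ 0.583  -0.1409] [0.1516 0.0441] 72.3 zmed 0.1009
scene chg 2023 [ 0.5785 -0.0699] [0.1354 0.3435] 2.7 zmed 0.079
scene rim 635 [0.5419 0.1584] [0.0792 0.0956] 12.7 zmed 0.0893
scene tblock 1296 [0.5364 0.1554] [0.092  0.1199] 13.1 zmed 0.0844
scene testall 2143 [0.5075 0.1489] [0.1521 0.1196] 12.8 zmed 0.0779
scene tape 1207 [0.7324 0.1853] [0.498  0.2346] 30.9 zmed 0.0444
```

View pics/crop.png

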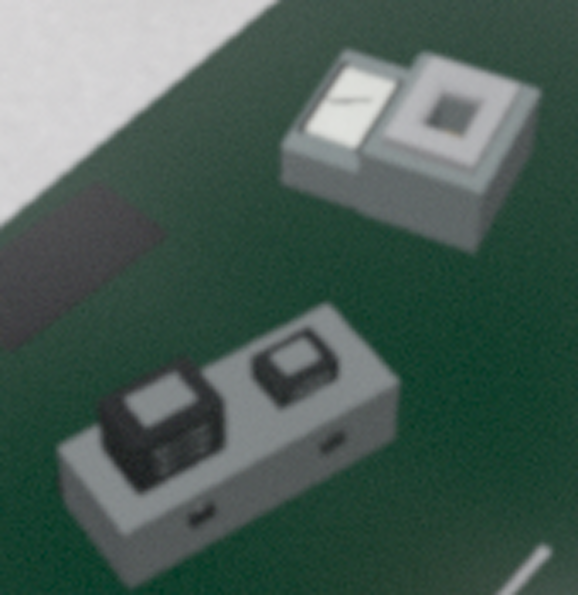

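The crop shows the big-headed black pack lower left at about (160,420) of the crop, the small one at (295,365), and the tester rim at (455,115). The big pack is confirmed, and it stands in the charger's -y bay. I'll move over it, raising the tool first.

jog_arm --pt "-1 -1 -0.4 0 0 0" --pt "-1 -1 -0.4 0 0 0" --pt "-1 -1 -0.4 0 0 0" --pt "-1 -1 -0.4 0 0 0" --hand 1

```text
time_s: 0.6
tcp_pos: [0.2686, 0.418, 0.2921]
tool_rot: [[-0.966, 0.26, 0.0], [0.26, 0.966, 0.0], [-0.0, 0.001, -1.0]]
ft_force: [-0.2, 0.7, 0.4]
grip_width: 0.0854
grasp_force: 0.0
```

jog_arm --pt "-1 -1 0 0 0 0" --pt "-1 -1 0 0 0 0" --pt "-1 -1 0 0 0 0" --pt "-1 -1 0 0 0 0"

```text
time_s: 1.1
tcp_pos: [0.3746, 0.2339, 0.2914]
tool_rot: [[-0.965, 0.261, 0.0], [0.261, 0.965, -0.0], [-0.0, -0.0, -1.0]]
ft_force: [-1.5, 1.4, -0.1]
grip_width: 0.0854
grasp_force: 0.0
```

jog_arm --pt "-1 -1 0 0 0 0" --pt "-1 -1 0 0 0 0" --pt "-1 -1 0 0 0 0" --pt "-1 -1 0 0 0 0"

```text
time_s: 1.6
tcp_pos: [0.4807, 0.0502, 0.2913]
tool_rot: [[-0.965, 0.261, 0.0], [0.261, 0.965, -0.001], [-0.0, -0.001, -1.0]]
ft_force: [0.4, 0.9, 0.4]
grip_width: 0.0856
grasp_force: 0.0
```

jog_arm --pt "-1 -1 0 0 0 0.2" --pt "-1 -1 0 0 0 0.4" --pt "-1 -1 0 0 0 0.5" --pt "-1 -1 0 0 0 0.505" --pt "-1 -1 0 0 0 0.505" --pt "-1 -1 0 0 0 0.505" --pt "-1 -1 0 0 0 0.505" --pt "-1 -1 0 0 0 0.505" --pt "-1 -1 0 0 0 0.505" --pt "-1 -1 0 0 0 0.505"

```text
time_s: 2.85
tcp_pos: [0.5862, -0.1298, 0.291]
tool_rot: [[0.271, 0.963, -0.001], [0.963, -0.271, -0.0], [-0.0, -0.001, -1.0]]
ft_force: [0.4, -0.3, -0.3]
grip_width: 0.0852
grasp_force: 0.0
```

Run:
```python
from h import *
c=snap('wrist');pickle.dump(c,open('w1.pkl','wb'));save(c,'w1.png');print(np.round(c['T_tool_cam'],4).tolist(),c['fx'],c['k1'])
o=arm.get_obs();print({k:np.round(v,3).tolist() for k,v in o.items()})
```

```text
[[0.0014, 0.9497, 0.3131, 0.0809], [1.0, -0.0012, -0.0007, -0.001], [-0.0003, 0.3131, -0.9497, -0.1414], [0.0, 0.0, 0.0, 1.0]] 387.69192975772313 -0.07409588097539777
{'time_s': 2.9, 'joint_positions': [-27.706, 25.009, 50.66, 93.285, -20.161, 71.386, 11.203], 'joint_vel': [0.352, -0.267, -0.358, -0.144, 0.062, 0.001, 0.695], 'tau': [-0.384, -69.56, 16.802, -43.175, -0.061, 0.024, -0.644], 'tcp_pos': [0.586, -0.13, 0.291], 'tool_rot': [[0.27, 0.963, -0.0], [0.963, -0.27, -0.0], [-0.0, -0.0, -1.0]], 'ft_force': [-0.618, -0.08, -0.926], 'wrist_torque': [-0.005, 0.056, -0.023], 'grasp_force': 0.0, 'grip_width': 0.085}
```

View pics/w1.png

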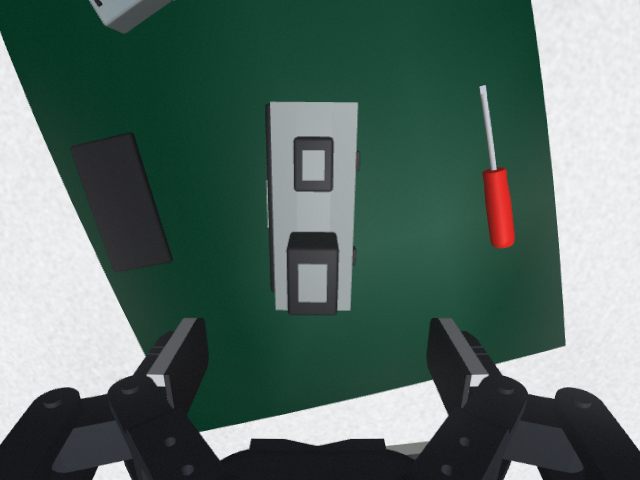

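The wrist view shows the charger at (313,205), the big head's top at about (287–339, 250–315) and the small head at (313,163). The phone and screwdriver are clear of it. Next I'll measure the head precisely.

Run:
```python
from h import *
w=pickle.load(open('w1.pkl','rb'));t=pickle.load(open('top.pkl','rb'));s=pickle.load(open('scene.pkl','rb'))
P=cloud(w)
def near(lo,hi,c,r=.075): return P[(w['range_z']>0)&(P[...,2]>lo)&(P[...,2]<hi)&(np.hypot(P[...,0]-c[0],P[...,1]-c[1])<r)]
for nm,lo,hi,c in(('big',.12,.15,(.567,-.181)),('small',.094,.112,(.593,-.088)),('chg',.07,.088,(.58,-.135))):
    q=near(lo,hi,c,.13 if nm=='chg' else .06);r=cv2.minAreaRect(q[:,:2].astype(np.float32));print(nm,len(q),np.round(r[0],4),np.round(r[1],4),round(r[2],1),np.median(q[:,2]).round(4))
# bright label on head top: centroid in wrist, top, scene -> triangulate
C=np.array([.567,-.181,.129])
def lab(c):
    u,v=proj(c,C)[0].round().astype(int);h=42 if c is w else 12
    g=cv2.cvtColor(c['image'],cv2.COLOR_RGB2GRAY)[v-h:v+h,u-h:u+h]
    b=cv2.resize(g,None,fx=8,fy=8,interpolation=cv2.INTER_CUBIC)
    _,m=cv2.threshold(b,0,255,cv2.THRESH_OTSU);n,l,st,ce=cv2.connectedComponentsWithStats(m)
    i=min(range(1,n),key=lambda i:np.hypot(*(ce[i]-h*8))+(st[i,4]<300)*1e4)
    r=cv2.minAreaRect(np.argwhere(l==i)[:,::-1].astype(np.float32))
    print('box',np.array(r[1])/8,r[2]); return np.array(ce[i])/8-.44+[u-h,v-h]
uv=[(c,lab(c)) for c in(w,t,s)]
def tri(l):
    A=0;B=0
    for c,p in l:
        d=c['E'][:3,:3]@rays(c,[p])[0];d/=np.linalg.norm(d);M=np.eye(3)-np.outer(d,d);A=A+M;B=B+M@c['E'][:3,3]
    return np.linalg.solve(A,B)
print([p.round(1).tolist() for _,p in uv],'all',tri(uv).round(4),'w+t',tri(uv[:2]).round(4),'w+s',tri(uv[::2]).round(4),'w z=.13',atz(w,[uv[0][1]],.13).round(4))
```

```text
big 3564 [ 0.5674 -0.179 ] [0.0638 0.0441] 73.5 0.1289
small 2172 [ 0.5939 -0.0874] [0.0458 0.0338] 74.3 0.1008
chg 10861 [ 0.5804 -0.1336] [0.2001 0.0763] 74.0 0.0789
box [29.38302612 38.4726181 ] 0.8746767640113831
box [15.27177334 10.79877663] 15.255120277404785
box [11.32759953 19.32803535] 61.69924545288086
[[312.2, 282.6], [340.1, 235.7], [296.7, 247.1]] all [ 0.5673 -0.1803  0.1284] w+t [ 0.5674 -0.1805  0.1275] w+s [ 0.5668 -0.1798  0.1278] w z=.13 [[ 0.5672 -0.1788  0.13  ]]
```

jog_arm --pt "-0.353 -0.032 0.3 0 0 0.002" --pt "-0.353 -0.032 0.7 0 0 0.002" --pt "-0.353 -0.032 0.8 0 0 0.002" --pt "-0.353 -0.032 0.8 0 0 0.002" --pt "-0.353 -0.032 0.8 0 0 0.002"

```text
time_s: 3.52
tcp_pos: [0.5685, -0.1795, 0.1733]
tool_rot: [[0.277, 0.961, 0.002], [0.961, -0.277, -0.0], [0.0, 0.002, -1.0]]
ft_force: [0.1, 0.8, 0.4]
grip_width: 0.0854
grasp_force: 0.0
```

```bash
cat >> h.py <<'E'
def plan(xyz,yaw_y):
    "shift/turn (units of the tool) to bring TCP to xyz, tool down, tool y at angle yaw_y (deg)"
    from scipy.spatial.transform import Rotation as Ro
    o=arm.get_obs();R=np.array(o['tool_rot']);a=np.deg2rad(yaw_y);y=np.array([np.cos(a),np.sin(a),0]);z=np.array([0,0,-1.])
    T=np.c_[np.cross(y,z),y,z]
    print('t',o['time_s'],'shift',(R.T@(np.array(xyz)-o['tcp_pos'])/.15).round(3),'turn',(Ro.from_matrix(R.T@T).as_rotvec()/np.pi).round(4),'tcp',np.round(o['tcp_pos'],4),'F',np.round(o['ft_force'],1),'w',o['grip_width'],'g',o['grasp_force'],'q',np.round(o['joint_positions'],0))
E
python3 - <<'E'
from h import *
plan([.5672,-.1795,.090],-16)
E
```

```text
t 3.525 shift [-0.003 -0.01   0.555] turn [ 0.0008 -0.0001 -0.0004] tcp [ 0.5685 -0.1795  0.1733] F [0.1 0.8 0.4] w 0.08540601254242598 g 0.0 q [-20.  31.  47. 101. -26.  59.  21.]
```

jog_arm --pt "0 -0.008 0.2 0 0 0" --pt "0 -0.008 0.4 0 0 0" --pt "0 -0.008 0.5 0 0 0" --pt "0 -0.008 0.55 0 0 0" --pt "0 -0.008 0.55 0 0 0" --pt "0 -0.008 0.55 0 0 0"

```text
time_s: 4.28
tcp_pos: [0.5666, -0.1795, 0.0897]
tool_rot: [[0.278, 0.961, 0.001], [0.961, -0.278, -0.0], [0.0, 0.001, -1.0]]
ft_force: [0.7, -0.5, 0.3]
grip_width: 0.0854
grasp_force: 0.0
```

jog_arm --pt "0 0 0 0 0 0" --pt "0 0 0 0 0 0" --pt "0 0 0 0 0 0" --pt "0 0 0 0 0 0" --pt "0 0 0 0 0 0" --pt "0 0 0 0 0 0" --pt "0 0 0 0 0 0" --pt "0 0 0 0 0 0" --hand 0 --grip_force 80

```text
time_s: 5.28
tcp_pos: [0.5667, -0.1795, 0.0893]
tool_rot: [[0.278, 0.961, 0.001], [0.961, -0.278, -0.0], [-0.0, 0.001, -1.0]]
ft_force: [2.2, 0.4, 5.6]
grip_width: 0.0432
grasp_force: 81.4
```

Run:
```python
from h import *
plan([.5672,-.1795,.090],-16)
```

```text
t 5.275 shift [ 0.001  0.003 -0.004] turn [ 0.0004  0.     -0.0008] tcp [ 0.5667 -0.1795  0.0893] F [2.2 0.4 5.6] w 0.04319466994528742 g 81.35115265846252 q [-16.  37.  42. 104. -32.  51.  25.]
```

jog_arm --pt "0 0 -0.04 0 0 0" --pt "0 0 -0.08 0 0 0" --pt "0 0 -0.12 0 0 0" --pt "0 0 -0.16 0 0 0" --pt "0 0 -0.2 0 0 0" --pt "0 0 -0.24 0 0 0" --pt "0 0 -0.28 0 0 0" --pt "0 0 -0.32 0 0 0" --pt "0 0 -0.36 0 0 0" --pt "0 0 -0.4 0 0 0" --pt "0 0 -0.55 0 0 0" --pt "0 0 -0.7 0 0 0" --pt "0 0 -0.8 0 0 0" --pt "0 0 -0.8 0 0 0" --pt "0 0 -0.8 0 0 0"

```text
time_s: 7.15
tcp_pos: [0.5658, -0.179, 0.2081]
tool_rot: [[0.278, 0.961, -0.001], [0.961, -0.278, 0.0], [-0.0, -0.001, -1.0]]
ft_force: [0.3, -1.1, -2.8]
grip_width: 0.0429
grasp_force: 86.3
```

Run:
```python
from h import *
plan([.5366,.1558,.209],13.4)
c=snap('wrist');pickle.dump(c,open('w2.pkl','wb'));save(c,'w2.png')
```

```text
t 7.15 shift [ 2.09  -0.807 -0.006] turn [-3.000e-04 -1.000e-04 -1.641e-01] tcp [ 0.5658 -0.179   0.2081] F [ 0.3 -1.1 -2.8] w 0.04291295447950652 g 86.27928256988525 q [-21.  29.  49. 100. -24.  62.  19.]
```

View pics/w2.png

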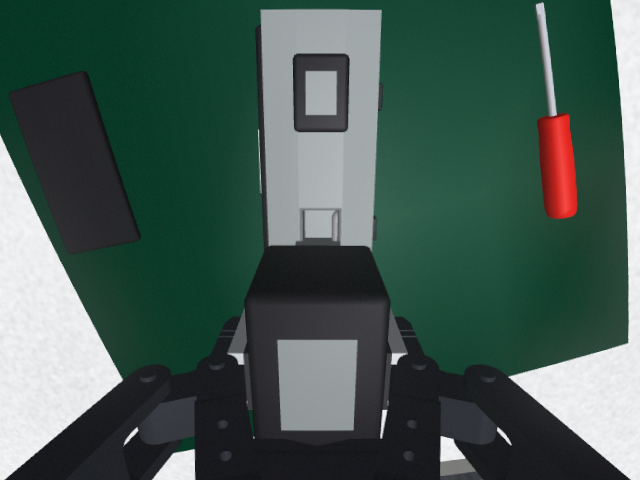

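The big pack is out of the bay and held square: its label centre is at (317,385), the empty bay at (320,222), and the small pack is still seated at (320,92). Next I'll move to a standoff short of the tester to measure it.

jog_arm --pt "0.3 -0.08 0 0 0 0" --pt "0.6 -0.17 0 0 0 0" --pt "0.7 -0.2 0 0 0 0"

```text
time_s: 7.58
tcp_pos: [0.5663, -0.067, 0.2079]
tool_rot: [[0.275, 0.961, -0.001], [0.961, -0.275, 0.001], [0.0, -0.001, -1.0]]
ft_force: [1.1, -0.3, -1.6]
grip_width: 0.0435
grasp_force: 86.3
```

jog_arm --pt "0.3 -0.1 0 0 0 -0.05" --pt "0.6 -0.18 0 0 0 -0.1" --pt "0.7 -0.21 0 0 0 -0.15" --pt "0.7 -0.21 0 0 0 -0.164" --pt "0.7 -0.21 0 0 0 -0.164" --pt "0.7 -0.21 0 0 0 -0.164" --pt "0.7 -0.21 0 0 0 -0.164"

```text
time_s: 8.45
tcp_pos: [0.5654, 0.0391, 0.2087]
tool_rot: [[-0.23, 0.973, -0.0], [0.973, 0.23, -0.0], [-0.0, -0.0, -1.0]]
ft_force: [0.0, 0.5, -1.9]
grip_width: 0.0429
grasp_force: 86.2
```

Run:
```python
from h import *
plan([.5366,.1558,.209],13.4)
c=snap('wrist');pickle.dump(c,open('w3.pkl','wb'));save(c,'w3.png')
P=cloud(c);T=np.array([.536,.156]);d=np.hypot(P[...,0]-T[0],P[...,1]-T[1]);ok=c['range_z']>0
for nm,lo,hi,r in(('rim',.086,.1,.07),('tblock',.074,.1,.09),('all',.055,.1,.13)):
    q=P[ok&(P[...,2]>lo)&(P[...,2]<hi)&(d<r)];R=cv2.minAreaRect(q[:,:2].astype(np.float32));print(nm,len(q),np.round(R[0],4),np.round(R[1],4),round(R[2],1),np.median(q[:,2]).round(4))
# rim-opening: pixels inside rim lower than rim top
q=P[ok&(d<.03)&(P[...,2]<.08)];print('hole',len(q),q[:,:2].mean(0).round(4) if len(q) else '')
o=arm.get_obs();R=np.array(o['tool_rot']);L=(P-o['tcp_pos'])@R
m=ok&(abs(L[...,0])<.05)&(abs(L[...,1])<.03)&(L[...,2]<-.03)&(L[...,2]>-.06);q=L[m]
print('head top tool',len(q),np.median(q,0).round(4),q.min(0).round(4),q.max(0).round(4)); z=np.median(q[:,2]);q=q[abs(q[:,2]-z)<.004];A=np.c_[q[:,:2],np.ones(len(q))];print('plane',np.linalg.lstsq(A,q[:,2],rcond=None)[0].round(4),q.min(0).round(4),q.max(0).round(4))
```

```text
t 8.45 shift [ 0.801 -0.008 -0.002] turn [-0.0001  0.0001 -0.0006] tcp [0.5654 0.0391 0.2087] F [ 0.   0.5 -1.9] w 0.042944169187296585 g 86.19743585586548 q [-40.  24.  42. 103. -18.  60.  22.]
rim 9550 [0.5365 0.1505] [0.0665 0.0723] 13.4 0.0887
tblock 16555 [0.5376 0.1465] [0.0908 0.0864] 13.4 0.0877
all 27859 [0.5079 0.1421] [0.1511 0.0939] 12.8 0.0786
hole 2857 [0.5334 0.1627]
head top tool 25307 [ 0.012  -0.0003 -0.0395] [-0.0251 -0.03   -0.06  ] [ 0.033  0.03  -0.03 ]
plane [ 0.0137 -0.002  -0.0395] [-0.0251 -0.0299 -0.0435] [ 0.033   0.03   -0.0355]
```

View pics/w3.png

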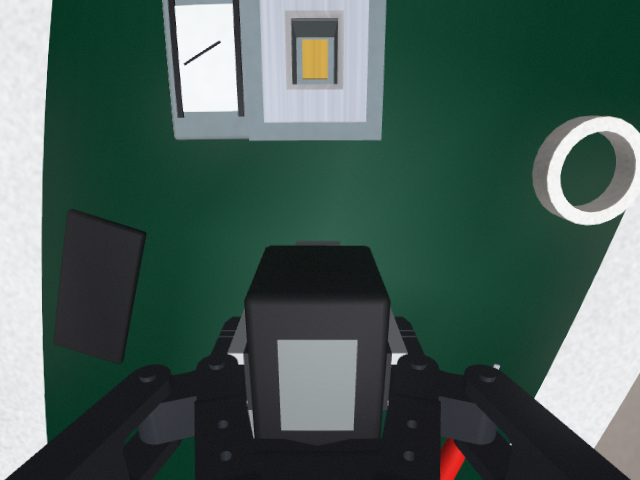

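This view shows the rim opening at about (286–343, 11–89), with the brass plunger at (315,58). The pack in hand is centred at column 317. I'll refine the opening centre and the pack's position in the hand from this one view.

Run:
```python
from h import *
c=pickle.load(open('w3.pkl','rb'));g=cv2.cvtColor(c['image'],cv2.COLOR_RGB2GRAY).astype(float)
R=np.array(arm.get_obs()['tool_rot']);p=np.array(arm.get_obs()['tcp_pos'])
t=lambda uv,z:((atz(c,uv,z)-p)@R*1000).round(1)
dg=lambda a:[(i,int(a[i+1]-a[i])) for i in range(len(a)-1) if abs(a[i+1]-a[i])>8]
a=g[45:60,255:375].mean(0);print('cols',[(i+255,v) for i,v in dg(a)])
a=g[0:140,305:325].mean(1);print('rows',dg(a))
print('opening outer chamfer L,R,front,back mm in tool:',t([[286.5,50],[343,50],[315,89],[315,11]],.090).tolist())
# head top label & silhouette
m=(g>110).astype(np.uint8);m[:320]=0;m[450:]=0;m[:,:262]=0;m[:,372:]=0
n,l,s,ce=cv2.connectedComponentsWithStats(m);i=1+s[1:,4].argmax();print('label',s[i],ce[i])
zt=p[2]+.0395;print('label ctr tool mm',t([ce[i]],zt),'head edges',[(i+235,v) for i,v in dg(g[310:325,235:400].mean(0))],t([[246,340],[389,340],[317,300]],zt).tolist())
```

```text
cols [(260, 19), (261, 26), (284, -11), (285, -13), (290, -31), (291, -60), (292, -16), (295, 47), (296, 37), (301, 14), (327, -11), (332, -15), (333, -49), (334, -27), (336, 40), (337, 53), (338, 10), (342, 9), (343, 13), (366, -13), (367, -30), (368, -10)]
rows [(9, -10), (10, -10), (17, -66), (20, -25), (36, 52), (37, 21), (38, 12), (77, -40), (79, 14), (83, 10), (88, 14), (89, 16), (120, -10), (121, -27), (122, -16)]
opening outer chamfer L,R,front,back mm in tool: [[122.0, -19.5, 118.7], [122.1, 15.4, 118.7], [99.0, -1.9, 118.7], [144.2, -1.9, 118.7]]
label [ 277  340   81   90 6865] [316.95236708 383.71056082]
label ctr tool mm [[  1.3  -0.6 -39.5]] head edges [(238, 8), (239, 11), (244, -42), (245, -17), (388, 31), (389, 25), (394, -10), (395, -11)] [[17.3, -22.1, -39.5], [17.3, 21.3, -39.5], [30.8, -0.6, -39.5]]
```

jog_arm --pt "0.35 -0.011 0 0 0 0" --pt "0.65 -0.011 0 0 0 0" --pt "0.78 -0.011 0 0 0 0" --pt "0.808 -0.011 0 0 0 0" --pt "0.808 -0.011 0.1 0 0 0" --pt "0.808 -0.011 0.25 0 0 0" --pt "0.808 -0.011 0.34 0 0 0" --pt "0.808 -0.011 0.34 0 0 0" --pt "0.808 -0.011 0.34 0 0 0" --pt "0.808 -0.011 0.34 0 0 0"

```text
time_s: 9.75
tcp_pos: [0.5362, 0.1571, 0.1584]
tool_rot: [[-0.231, 0.973, 0.001], [0.973, 0.231, 0.0], [0.0, 0.001, -1.0]]
ft_force: [0.7, -0.1, -2.5]
grip_width: 0.0433
grasp_force: 86.2
```

Run:
```python
from h import *
x=.5592-.0017;y=-.0931+.1212;print(x*.973-y*.23,x*.23+y*.973)
plan([x*.973-y*.23,x*.23+y*.973,.0993],13.4)
c=snap('scene');save(c,'s4.png',(330,90,430,215),4.5);pickle.dump(c,open('s4.pkl','wb'))
```

```text
0.5359845 0.1555663
t 9.75 shift [-0.009 -0.004  0.394] turn [ 0.0003 -0.     -0.0002] tcp [0.5362 0.1571 0.1584] F [ 0.7 -0.1 -2.5] w 0.043306743292236424 g 86.18189692497253 q [-50.  26.  38. 107. -20.  54.  11.]
```

View pics/s4.png

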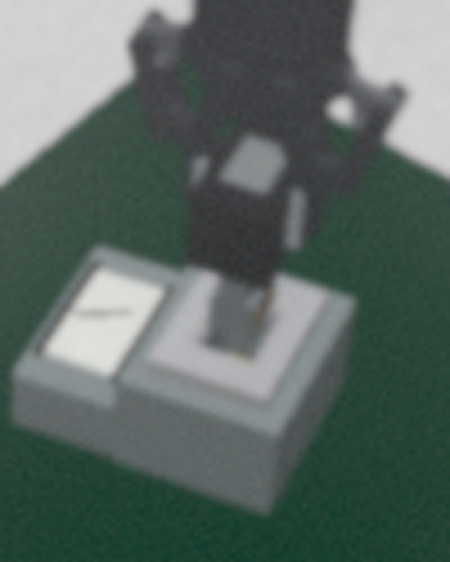

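The stem hangs right over the rim opening (crop, about (240,320)). I'll go in gently and watch the forces.

jog_arm --pt "-0.003 -0.002 0.03 0 0 0" --pt "-0.003 -0.002 0.06 0 0 0" --pt "-0.003 -0.002 0.09 0 0 0" --pt "-0.003 -0.002 0.12 0 0 0" --pt "-0.003 -0.002 0.15 0 0 0" --pt "-0.003 -0.002 0.15 0 0 0"

```text
time_s: 10.55
tcp_pos: [0.5354, 0.1564, 0.1349]
tool_rot: [[-0.231, 0.973, -0.0], [0.973, 0.231, -0.0], [-0.0, -0.001, -1.0]]
ft_force: [0.4, -0.5, -2.0]
grip_width: 0.0435
grasp_force: 86.2
```

jog_arm --pt "0 0 0.04 0 0 0" --pt "0 0 0.08 0 0 0" --pt "0 0 0.12 0 0 0" --pt "0 0 0.16 0 0 0" --pt "0 0 0.19 0 0 0" --pt "0 0 0.21 0 0 0" --pt "0 0 0.21 0 0 0" --pt "0 0 0.21 0 0 0" --grip_force 110

```text
time_s: 11.55
tcp_pos: [0.5356, 0.1565, 0.1039]
tool_rot: [[-0.231, 0.973, -0.0], [0.973, 0.231, 0.0], [0.0, -0.0, -1.0]]
ft_force: [-3.3, -0.5, 5.0]
grip_width: 0.0431
grasp_force: 113.4
```

jog_arm --pt "0 0 0.01 0 0 0" --pt "0 0 0.02 0 0 0" --pt "0 0 0.027 0 0 0" --pt "0 0 0.027 0 0 0" --pt "0 0 0.027 0 0 0"

```text
time_s: 12.18
tcp_pos: [0.5356, 0.1565, 0.1]
tool_rot: [[-0.231, 0.973, 0.0], [0.973, 0.231, 0.0], [0.0, 0.0, -1.0]]
ft_force: [-4.1, 0.1, 8.0]
grip_width: 0.0424
grasp_force: 113.3
```

jog_arm --pt "0 0 0.004 0 0 0" --pt "0 0 0.007 0 0 0" --pt "0 0 0.007 0 0 0" --pt "0 0 0.007 0 0 0"

```text
time_s: 12.68
tcp_pos: [0.5356, 0.1565, 0.0994]
tool_rot: [[-0.231, 0.973, -0.0], [0.973, 0.231, 0.001], [0.001, 0.0, -1.0]]
ft_force: [-6.7, -1.0, 17.0]
grip_width: 0.0429
grasp_force: 115.0
```

jog_arm --pt "0 0 0.002 0 0 0" --pt "0 0 0.002 0 0 0" --pt "0 0 0.002 0 0 0" --pt "0 0 0.002 0 0 0"

```text
time_s: 13.18
tcp_pos: [0.5357, 0.1565, 0.0994]
tool_rot: [[-0.231, 0.973, -0.0], [0.973, 0.231, 0.001], [0.001, 0.0, -1.0]]
ft_force: [-9.2, -1.3, 23.2]
grip_width: 0.0428
grasp_force: 115.7
```

Run:
```python
from h import *
plan([.5356,.1565,.0993],13.4)
c=snap('scene');save(c,'s5.png',(230,90,500,360),2.2);pickle.dump(c,open('s5.pkl','wb'))
o=arm.get_obs();print(o['ft_force'],o['wrist_torque'])
c=snap('scene');o=arm.get_obs();print(o['ft_force'],o['tcp_pos'],o['time_s'])
```

```text
t 13.175 shift [-0.    -0.001  0.   ] turn [ 0.0001 -0.0002 -0.0002] tcp [0.5357 0.1565 0.0994] F [-9.2 -1.3 23.2] w 0.042802901898237086 g 115.66036105155945 q [-47.  31.  35. 109. -24.  47.  14.]
[-9.71854549 -1.55404886 23.9719919 ] [-0.45746286  2.40296225  0.0525172 ]
[-8.78792762 -2.40222475 23.32501753] [0.53565613 0.15655843 0.09933687] 13.275
```

View pics/s5.png

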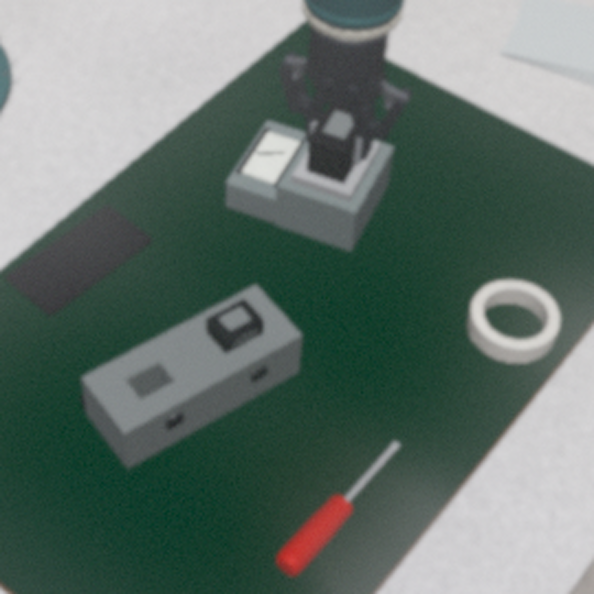

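jog_arm --pt "0 -0.002 0 0 0 0" --pt "0 -0.002 0 0 0 0" --pt "0 -0.002 0 0 0 0" --pt "0 -0.002 0 0 0 0"

```text
time_s: 13.78
tcp_pos: [0.5356, 0.1565, 0.0993]
tool_rot: [[-0.231, 0.973, 0.001], [0.973, 0.231, 0.001], [0.001, 0.001, -1.0]]
ft_force: [-6.6, -1.1, 20.8]
grip_width: 0.0427
grasp_force: 115.0
```

The pack is seated: the stiffness jumped at TCP z = 0.099, where the rim should be. The push is steady at about 21 N, and the bystanders and the small pack haven't moved. Handing in.

```bash
python3 -c "
from workcell import arm
print(arm.finish_job()); o=arm.get_obs(); print(o['time_s'],o['ft_force'],o['tcp_pos'])"
```

```text
the job is handed in; nothing more can be done
None
the job is handed in; nothing more can be done
```

The big pack is in the tester with its head down on the stop rim, and the job was handed in at about 14 s with the arm still pressing it down at about 21 N; the small pack and the bystanders were left alone.

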